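Level the proof press bed

TASK

The press bed has sunk at its stop end. Slide the spirit level from the wooden feed board along the lane on the bed, under the roller, until it is home against the brass stop, lying flat, and let go of it so that the bubble settles; then turn the red knob of the cam foot clockwise until the bubble stands between the two black lines. Last, press the level down onto the bed with the fingertips, at about 10 N, and finish while still pressing, with the bubble between its lines and everything else on the table left alone.

Things in the scene. Friction and masses are not known exactly. Their poses are not given: they have to be found in the camera images.
- level_center (a point): Centre (half-way up) of the spirit level: blue bar with aluminium ends, 26 wide (x), 150 long (y), 40 high (z up), 0.28 to 0.44 kg, starting loose on the wooden feed board. In the middle of its top a green vial with white bubble and two black lines; the outer 37 mm at each end is plain flat top, 20 mm above this point: grip there across the width, or press there.
- seat (a point): Where level_center belongs: point fixed to the steel bed, 20 mm above its top. y runs along the bed to the brass end stop, whose face is 75 mm on and 18 mm high; x across, z normal to the bed. The bed's hinge line, at the feed board's edge, is 80 mm back in -y. Brass rails 6 mm high leave a 40 mm lane about x = 0, from y = -33 to the stop. The stop end starts 0.036 to 0.09 rad low.
- feed_top (a point): Middle of the top of the wooden feed board, 183 long (y, towards the bed), 150 wide (x). It is level and fixed; the bed's top is flush with it at the hinge, 98.5 mm on in y. The board's top is 70 mm above the table.
- roller (a point): Middle of the fixed steel roller, 24 mm thick, that lies across the bed (along x) at the side posts, 38 mm beyond the seat. Its axis is 67 mm above the feed board's top, so its underside is 55 mm above it. The posts' inner faces stand at x = -82 and +82 mm; their tops are 19 mm above this point.
- foot_grip (a point): Middle of the red wing of the cam foot's knob, beyond the stop end: bar 60 long (y), 14 thick (x), 32 high (z, vertical). It turns about the vertical here, stiffly (0.15 N m), and stays where left. Clockwise from above raises the bed's stop end, 0.06 rad per rad turned; 0.6 to 1.5 rad is needed and 1.6 is there at least. The bed's top lies about 32 mm below this point.
- bubble (a joint): Position of the white bubble (14 mm long) along the level's +y, m, 0 in the middle, limits 0.027. It runs to the higher end, 0.25 m per rad of slope (so 0.015 m per rad of knob), and settles in about 1 s. The black lines stand 10 mm either side of the middle: the bubble is between them within 0.003 of 0.
- level: The spirit level itself, as level_center, but its origin is at the middle of its underside.
- bed: The steel press bed, 150 wide, 172 long, 14 thick; origin on the hinge line in the middle of its top face, y towards the stop.
- press: The whole fixed press: green base plate 200 wide (x), 480 long (y), 26 high; origin on the table under the bed's hinge line, y from feed board to knob.
- ink_tin: Bystander (sizes in mm): ink tin, diameter 72, 55 high; origin at the middle of its underside (on the table). Leave it alone.
- ink_jar: Bystander (sizes in mm): amber ink jar, diameter 60, 75 high; origin at the middle of its underside (on the table). Leave it alone.
- stick: Bystander (sizes in mm): brass composing stick, 200 long, 50 wide, 23 high; origin at the middle of its underside (on the table). Leave it alone.
- woodblock: Bystander (sizes in mm): dark wooden printing block, 60 x 45 x 23; origin at the middle of its underside (on the table). Leave it alone.
- driver: Bystander (sizes in mm): screwdriver lying on the table, about 200 long; origin at the middle of its underside (on the table). Leave it alone.
- pot: Bystander (sizes in mm): white ceramic cup, diameter 80, 90 high; origin at the middle of its underside (on the table). Leave it alone.
Mind the look-alikes: they are no part of the job. There is more than one size of the level; the job needs the smallest.

How it is judged:
By the outcome, as a careful person would: the job done as asked, in the order asked, and still so for the second after the job is handed in, while the arm keeps its last pose, push and grip.
It also fails if it takes over 58 s, if anything falls off the work surface, if the arm or the gripper's body presses on something with over 40 N, if the wrist force passes 120 N, or if a joint passes its speed limit or range.

ROBOT

A 6-joint arm with a two-finger parallel gripper is mounted at the origin on the work surface. World frame = base frame: x ahead of the robot, y to its left, z up, the work surface at z = 0. Lengths are in m, angles in rad, forces in N, time in s.
With the tool pointing down it reaches from about 0.25 to 0.725 m from the base axis. Payload 4 kg.
Tool frame: the origin (TCP) lies at the very end of the fingers, on their centre line; the grasp point (between the pads) lies 19 mm behind it; z points along the fingers, y is the line along which they close (so a half turn about z gives the same grasp; the last joint's range is limited). The gripper opens to 85 mm and grips with 20 to 120 N. Pads are 22 mm wide; open, the fingers measure 114 mm over their backs; the gripper's body (76 mm by 85 mm) begins 54 mm behind the grasp point. The pads swing forward as they close: fully open they stand 13 mm farther back than shut.
Start: joints at [-1.317, 0.241, 0.005, 1.335, 0, 1.571], TCP at [0.126, -0.484, 0.231] pointing down, gripper open.
Joint ranges: [-2.72, 2.72], [-1.05, 1.87], [-1.09, 1.28], [-1.99, 2.15], [-1.42, 1.44], [-3.14, 3.14]. Speed limits (rad/s): [2.79, 2.79, 3.14, 3.14, 3.14, 3.14].

INTERFACE

Orientations are given as a unit quaternion [x, y, z, w].
In Python, from workcell import bot gives the robot as it stands.
- The arm moves only by the tool carry_out, never from a script. Its argument "increments" is one flat list of numbers, 5 for each row, row after row: the finger opening in cm, from 0 to 8.54, then the shift along the tool's x, y, z in cm, then the turn about the tool's z in rad. A call has exactly 5 rows; each row shifts and turns the commanded pose from where the row before left it, along the tool's axes as they then stand; what a row does not reach is not made up. A row lasts 1/8 s, in which the tool goes at most 62.5 mm and 10.7 degrees, less where a joint would pass 70% of its speed; a pose out of reach is approached as far as the arm can. A call with a gripper value outside its range is refused whole. The fingers move at their own pace and stop on an object; the grip force is fixed at half the most. Time passes only in rows, so rows that do not move let the fingers close, or fill a call up. It gives the time, the measured TCP pose, the force, the opening and the grip force at its end, in the units of the state.
- bot.get_obs(): the state, without advancing time (a new reading comes with each control period).
- bot.camera(name): name is "side" or "top" or "wrist"; returns a dict with "pixels" (384x512x3 uint8, blue, green, red), "range_z" (384x512 float32, m along the optical axis (not along the pixel's ray), 0 where there is no reading), "mtx" (3x3 intrinsics, pixels), "eye" and "attitude" of the camera in the world. Camera axes: x right, y down, z forward; pixel columns grow to the right and rows downward; lengths in m; the calibration is good to about 2 mm. A picture is of the moment at which its call begins.
- bot.job_done(): hands the job in; it is judged then, once.
Trained networks look in a picture, given as the dict that the camera call returned (one of the last four; its "shot" number tells which), for a name from the list of things; names that differ only in an ending like _2 or _b are one class to them, and where a whole thing is asked for, a point or a joint stands for the part that bears it (a point fixed in the world has none). Each returns a list of dicts, best first, with "p" (0 to 1); they miss things now and then, are a little off and sometimes report something else, mostly with a low value. They report only what shows in the picture. A call takes as long as a camera call. They do not tell look-alikes from the thing itself.
- bot.find_in(picture, name): "xyz" ([x, y, z] in m, in the coordinates of the camera as it stood for that picture, good to about 4 mm: the middle of the surface that is visible of it).
- bot.regions_of(picture, name): "mask" (384x512 bool, what is visible of it).
- bot.place_of(picture, name): "xyz" ([x, y, z] in m, in the coordinates of the camera as it stood for that picture, good to about 4 mm: a listed point, or the origin of a listed thing).
The state is a dict: "clock": time; "joint_pos": joint angles; "joint_vel": joint speeds; "tau": joint torques, N m; "eef_pos": TCP position; "tool_rot": TCP orientation; "ft_force": force on the tool from outside, world axes, zero at the start; "ft_torque": the same for the moment, N m; "grip_width": finger opening in m; "grasp_force": force on a finger pad.
Only numpy, scipy, OpenCV 4.12 (cv2) and the standard library are available. Lean on these libraries where they do the work, as an engineer would, in place of code of your own. Each camera call takes 0.05 s, during which the arm holds its last target. There are 200 camera calls.

## Working session

There is one attempt and no reset: what is moved stays moved. The work goes in short steps, Python scripts to look and compute and a tool call to move; the robot and the scene stay as the last step left them, time stands still between calls to the robot, and variables do not carry over. Pictures are saved under pics/ and viewed, at most 10 in all, crops included, and the job is handed in when it is done.

Besides the shell and the picture viewer there is one more tool, called after "Emit:" by a JSON object that holds its "op" and its "data", one argument or row to a line. carry_out: Moves the arm, as the interface text tells. Its arguments: {"type":"object","properties":{"increments":{"type":"array","items":{"type":"number"}}},"required":["increments"]}

```bash
mkdir -p pics; ls
cat > h.py <<'E'
import numpy as np, cv2
from scipy.spatial.transform import Rotation as R
from workcell import bot
def rot(c):
    a=np.array(c["attitude"]); return a if a.shape==(3,3) else R.from_quat(a).as_matrix()
def w(c,p): return rot(c)@np.array(p)+np.array(c["eye"])
def cloud(c,m=None):
    z=c["range_z"]; v,u=np.nonzero((z>0)&(m if m is not None else True)); K=c["mtx"]; z=z[v,u]
    return np.c_[(u-K[0,2])*z/K[0,0],(v-K[1,2])*z/K[1,1],z]@rot(c).T+np.array(c["eye"]),u,v
def px(c,p):
    q=rot(c).T@(np.array(p)-np.array(c["eye"])); return np.round((c["mtx"]@q/q[2])[:2])
E
python3 - <<'E'
from h import *
cs={}
for n in("top","side"):
    c=bot.camera(n); cs[n]=c; print(n,np.round(c["eye"],3),np.shape(c["attitude"]))
    for k in("level_center","seat","feed_top","roller","foot_grip","press"):
        for r in bot.place_of(c,k)[:4]:
            p=w(c,r["xyz"]);print(k,round(r["p"],2),np.round(p,3),px(c,p))
cv2.imwrite("pics/a.png",np.vstack([cs["top"]["pixels"],cs["side"]["pixels"]])[:, :])
im=np.hstack([cs["top"]["pixels"],cs["side"]["pixels"]]);cv2.imwrite("pics/a.png",cs["top"]["pixels"]);cv2.imwrite("pics/b.png",cs["side"]["pixels"])
o=bot.get_obs();print({k:np.round(v,3) for k,v in o.items()})
E
```

```text
pics
top [ 0.391 -0.092  1.562] (4,)
level_center 0.97 [ 0.374 -0.651  0.024] [404. 223.]
level_center 0.81 [ 0.522 -0.155  0.09 ] [276. 184.]
level_center 0.61 [ 0.267 -0.315  0.023] [318. 252.]
seat 0.68 [0.505 0.032 0.079] [226. 190.]
feed_top 0.69 [ 0.525 -0.14   0.066] [272. 184.]
feed_top 0.19 [0.501 0.067 0.138] [215. 190.]
roller 0.92 [0.502 0.067 0.14 ] [215. 190.]
foot_grip 0.44 [0.491 0.186 0.102] [184. 193.]
press 0.93 [ 0.52  -0.045  0.001] [247. 187.]
side [-0.113 -1.137  0.846] (4,)
level_center 0.93 [ 0.516 -0.156  0.088] [258. 197.]
level_center 0.82 [ 0.267 -0.317  0.025] [213. 268.]
level_center 0.78 [ 0.373 -0.653  0.025] [319. 336.]
seat 0.94 [0.504 0.031 0.087] [227. 174.]
seat 0.72 [ 0.515 -0.153  0.077] [257. 200.]
feed_top 0.84 [ 0.521 -0.144  0.067] [257. 201.]
roller 0.7 [0.507 0.065 0.137] [223. 158.]
foot_grip 0.44 [0.493 0.18  0.103] [205. 155.]
press 0.78 [ 0.516 -0.047 -0.004] [241. 205.]
{'clock': np.float64(0.7), 'joint_pos': array([-1.317,  0.241,  0.005,  1.335,  0.   ,  1.571]), 'joint_vel': array([-0.002,  0.   , -0.001, -0.001,  0.001, -0.001]), 'tau': array([-1.0000e-03, -3.7208e+01,  2.5264e+01,  1.0000e-03, -0.0000e+00,
       -0.0000e+00]), 'eef_pos': array([ 0.126, -0.484,  0.231]), 'tool_rot': array([0.992, 0.127, 0.   , 0.   ]), 'ft_force': array([ 0.459,  0.526, -0.578]), 'ft_torque': array([ 0.065,  0.048, -0.03 ]), 'grasp_force': np.float64(0.0), 'grip_width': np.float64(0.086)}
```

View pics/a.png

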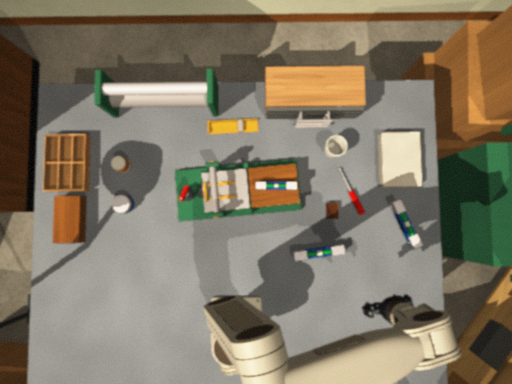

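View pics/b.png

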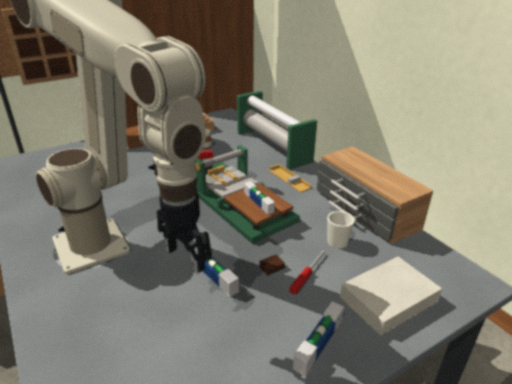

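Top picture: level candidates are at (276,184) on the feed board, (318,252) on the table and (404,223) on the table. I choose the one on the board at (276,184), since the job's level starts there. I'll check it in a close crop and compare sizes.

Run:
```python
from h import *
c=bot.camera("top")
cv2.imwrite("pics/c.png",cv2.resize(c["pixels"][150:270,170:425],None,fx=3,fy=3,interpolation=cv2.INTER_CUBIC))
for r in bot.regions_of(c,"level")[:4]:
    P,u,v=cloud(c,r["mask"]); h=np.percentile(P[:,2],80); Q=P[P[:,2]>h-.008]
    (cx,cy),wh,a=cv2.minAreaRect((Q[:,:2]*1000).astype(np.float32)); print("level",round(r["p"],2),len(Q),cx,cy,wh,a,h)
P,u,v=cloud(c)
s=(abs(P[:,0]-.51)<.13)&(abs(P[:,1]+.0)<.29)&(P[:,2]>.015)
for n,lo,hi in(("base",.018,.034),("board",.064,.075),("post/roller",.13,.165)):
    Q=P[s&(P[:,2]>lo)&(P[:,2]<hi)]
    print(n,len(Q),cv2.minAreaRect((Q[:,:2]*1000).astype(np.float32)))
for r in bot.regions_of(c,"foot_grip")[:1]:
    Q,u,v=cloud(c,r["mask"]); print("knob",r["p"],len(Q),Q.mean(0),Q[:,2].max(),u.min(),u.max(),v.min(),v.max())
m=c["pixels"].astype(int); red=(m[...,2]>120)&(m[...,1]<70)&(m[...,0]<80)
Q,u,v=cloud(c,red);k=(abs(Q[:,0]-.49)<.07)&(abs(Q[:,1]-.18)<.07);Q=Q[k];print("red",len(Q),Q.mean(0),cv2.minAreaRect((Q[:,:2]*1000).astype(np.float32)))
```

```text
level 0.82 217 518.8467407226562 -156.9248504638672 (143.5192413330078, 23.263635635375977) 89.34829711914062 0.11042689234852303
level 0.7 352 375.3419189453125 -651.8894653320312 (188.92453002929688, 34.958404541015625) 23.72801399230957 0.050741848492091624
level 0.56 443 765.8461303710938 9.244834899902344 (53.60791778564453, 198.74827575683594) 1.4168503284454346 0.01035602630167931
base 2116 ((510.63250732421875, -9.806488037109375), (200.14942932128906, 480.2790222167969), 5.001997947692871)
board 2396 ((514.177490234375, -15.726150512695312), (183.27005004882812, 447.5358581542969), 3.8175153732299805)
post/roller 445 ((503.8015441894531, 66.78317260742188), (202.19491577148438, 49.999298095703125), 5.648653030395508)
knob 0.53 160 [0.49226957 0.18060427 0.08955208] 0.12339656999430715 180 192 186 200
red 66 [0.49686323 0.18428256 0.10779987] ((498.2681579589844, 189.56346130371094), (28.892192840576172, 50.383819580078125), 63.64653778076172)
```

View pics/c.png

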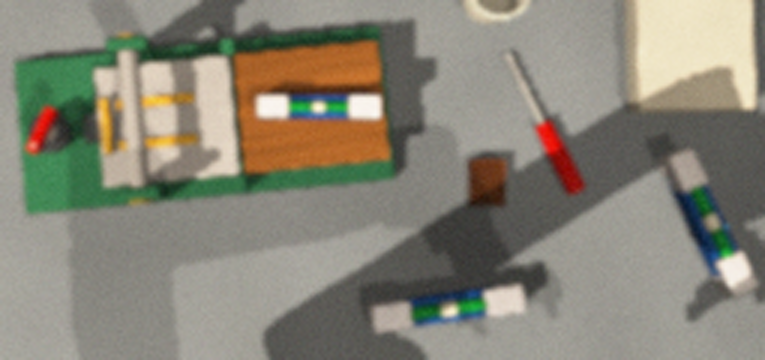

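The crop shows the press with the level on the board at about (320,105) of the crop. It measures 143x23 mm, while the look-alikes are about 190x35, so the choice holds. The knob wing is turned about 65° CCW from the press axis. The press yaw is 5.0°.

```bash
cat >> h.py <<'E'
def pose():
    o=bot.get_obs(); M=R.from_quat(o["tool_rot"]).as_matrix(); return np.array(o["eef_pos"]),np.arctan2(M[1,0],M[0,0]),o
def rows(p,yaw,target,tyaw,n,grip):
    "n equal rows from p,yaw to target,tyaw; tool pointing down"
    d=(np.array(target)-p)/n; dy=(tyaw-yaw)/n
    for i in range(n):
        a=yaw+dy*i; X=[np.cos(a),np.sin(a)]; Y=[np.sin(a),-np.cos(a)]
        print(grip,*np.round([100*d[:2]@X,100*d[:2]@Y,-100*d[2]],2),round(-dy,3),sep=", ")
E
python3 - <<'E'
from h import *
p,y,o=pose();print(p,y)
rows(p,y,[.5195,-.205,.19],np.pi/2-.011,10,6)
E
```

```text
[ 0.12552792 -0.48400026  0.23134437] 0.2538154631673549
6, 4.51, -1.71, 0.41, -0.131
6, 4.7, -1.11, 0.41, -0.131
6, 4.8, -0.49, 0.41, -0.131
6, 4.83, 0.14, 0.41, -0.131
6, 4.77, 0.77, 0.41, -0.131
6, 4.63, 1.38, 0.41, -0.131
6, 4.41, 1.97, 0.41, -0.131
6, 4.11, 2.53, 0.41, -0.131
6, 3.75, 3.04, 0.41, -0.131
6, 3.32, 3.51, 0.41, -0.131
```

Emit:
{"op": "carry_out", "data": {
  "increments": [6,4.5,-1.7,0.4,-0.13,6,4.7,-1.1,0.4,-0.13,6,4.8,-0.5,0.4,-0.13,6,4.8,0.15,0.4,-0.13,6,4.8,0.8,0.4,-0.13]
}}

```text
clock: 1.48
eef_pos: [0.324, -0.3442, 0.2114]
tool_rot: [0.899, 0.438, 0.0, 0.0]
ft_force: [-0.6, 0.0, 1.2]
grip_width: 0.0598
grasp_force: 0.0
```

Emit:
{"op": "carry_out", "data": {
  "increments": [6,4.6,1.4,0.4,-0.13,6,4.4,2.0,0.4,-0.13,6,4.1,2.5,0.4,-0.13,6,3.75,3.0,0.4,-0.13,6,3.3,3.5,0.4,-0.13]
}}

```text
clock: 2.1
eef_pos: [0.521, -0.2058, 0.1912]
tool_rot: [0.712, 0.703, -0.0, 0.0]
ft_force: [-0.0, -0.3, 0.4]
grip_width: 0.0598
grasp_force: 0.0
```

```bash
cat > look.py <<'E'
from h import *
c=bot.camera("wrist"); p,y,o=pose(); print("tcp",p.round(4),round(y,4),"t",o["clock"],"q",np.round(o["joint_pos"],2),"F",np.round(o["ft_force"],1))
a=np.radians(5);O=np.array([.5106,-.0098]);X=np.array([np.cos(a),np.sin(a)]);Y=np.array([-np.sin(a),np.cos(a)])
for r in bot.regions_of(c,"level")[:2]:
    P,u,v=cloud(c,r["mask"]); h=np.percentile(P[:,2],85); Q=P[abs(P[:,2]-h)<.006]
    (cx,cy),wh,an=cv2.minAreaRect((Q[:,:2]*1000).astype(np.float32)); print("level",round(r["p"],2),len(Q),cx,cy,np.round(wh,1),an,h,"press xy",(Q[:,:2].mean(0)-O)@X,(Q[:,:2].mean(0)-O)@Y)
for k in("level_center","feed_top","seat","foot_grip","roller"):
    for r in bot.place_of(c,k)[:1]: print(k,round(r["p"],2),w(c,r["xyz"]).round(4))
E
python3 look.py
python3 - <<'E'
import sys;sys.path.insert(0,'.')
from h import *
c=bot.camera("wrist");cv2.imwrite("pics/d.png",c["pixels"])
E
```

```text
tcp [ 0.5255 -0.2022  0.1903] 1.5662 t 2.15 q [-0.37  0.38  0.1   1.28  0.    1.21] F [ 4.3  1.  -0.1]
level 0.82 6779 517.6688232421875 -154.3114471435547 [149.6  26. ] 89.04664611816406 0.11072003981516557 press xy -0.004491475395827564 -0.1350980796609474
level 0.7 1671 266.4313049316406 -320.3692321777344 [ 34.6 133.7] 7.801879405975342 0.04971771341084141 press xy -0.266580499930191 -0.30389020355158136
level_center 0.79 [ 0.2669 -0.3131  0.0202]
roller 0.66 [ 5.074e-01 -4.498e-01 -1.000e-04]
```

View pics/d.png

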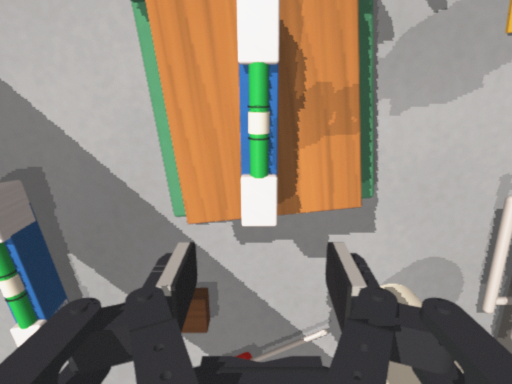

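The wrist view shows the level on the board from (259,0) to (259,225), with its near end at row 175–225. It's free between the fingers' line and slightly rotated.

Emit:
{"op": "carry_out", "data": {
  "increments": [6,0,0,2,0.012,6,0,0,2,0,6,0,0,2,0,6,0,0,0,0,6,0,0,0,0]
}}

```text
clock: 3.12
eef_pos: [0.5198, -0.2076, 0.1323]
tool_rot: [0.718, 0.696, 0.0, 0.001]
ft_force: [-0.5, 0.2, -0.0]
grip_width: 0.06
grasp_force: 0.0
```

Emit:
{"op": "carry_out", "data": {
  "increments": [6,-0.2,-0.3,2.5,-0.015,6,0,0,2.5,0,2,0,0,0,0,2,0,0,0,0,2,0,0,0,0]
}}

```text
clock: 3.75
eef_pos: [0.5178, -0.2094, 0.083]
tool_rot: [0.712, 0.702, 0.0, 0.001]
ft_force: [0.2, 0.7, 2.4]
grip_width: 0.0251
grasp_force: 59.5
```

Emit:
{"op": "carry_out", "data": {
  "increments": [2,0,0,0,-0.1,2,2.4,0.26,0,0,2,2.4,0.26,0,0,2,2.4,0.26,0,0,2,2.4,0.25,0,0]
}}

```text
clock: 4.38
eef_pos: [0.5201, -0.1126, 0.083]
tool_rot: [0.676, 0.737, 0.0, 0.002]
ft_force: [0.4, -1.3, 1.4]
grip_width: 0.025
grasp_force: 59.5
```

Emit:
{"op": "carry_out", "data": {
  "increments": [2,0,0,0,0,2,0,0,0,0,2,0,0,0,0,4.5,0,0,0,0,4.5,0,0,0,0]
}}

```text
clock: 5.0
eef_pos: [0.5185, -0.113, 0.0812]
tool_rot: [0.676, 0.737, -0.0, 0.0]
ft_force: [-0.4, 0.5, -0.3]
grip_width: 0.045
grasp_force: 0.0
```

```bash
python3 look.py
```

```text
tcp [ 0.5184 -0.1129  0.0811] 1.6559 t 5.05 q [-0.21  0.41 -0.16  1.   -0.    1.27] F [-0.1  0.7  0.3]
level 0.92 16268 516.2120361328125 -70.99396514892578 [ 26.2 123. ] 4.925220489501953 0.11064321018621827 press xy 0.0002521275596313175 -0.05582979818225374
level_center 0.73 [ 0.5144 -0.06    0.0898]
```

Emit:
{"op": "carry_out", "data": {
  "increments": [4.5,-2.0,0,0,0,4.5,-2.0,0,0,0,0.8,0,0,0.2,0,0.8,0,0,0,0,0.8,0,0,0,0]
}}

```text
clock: 5.98
eef_pos: [0.522, -0.1519, 0.0792]
tool_rot: [0.676, 0.737, -0.0, -0.0]
ft_force: [-0.4, -0.1, 0.3]
grip_width: 0.0076
grasp_force: 0.0
```

Emit:
{"op": "carry_out", "data": {
  "increments": [0.8,1.5,0,0,0,0.8,1.5,0,0,0,0.8,1.5,0,0,0,0.8,1.5,0,0,0,0.8,1.5,0,0,0]
}}

```text
clock: 6.6
eef_pos: [0.5152, -0.0759, 0.0791]
tool_rot: [0.676, 0.737, -0.0, -0.0]
ft_force: [0.1, -0.9, -0.8]
grip_width: 0.0079
grasp_force: 0.5
```

```bash
cat >> look.py <<'E'
d=np.r_[O];print("tcp press xy",(p[:2]-O)@X,(p[:2]-O)@Y)
cv2.imwrite("pics/e%d.png"%(100*o["clock"]),c["pixels"])
E
python3 look.py; ls pics
```

```text
tcp [ 0.515  -0.0742  0.079 ] 1.6592 t 6.65 q [-0.14  0.4  -0.19  0.98  0.    1.34] F [-0.2  0.9  0.7]
level 0.61 12666 511.2120361328125 -18.301326751708984 [26.1 92.1] 4.884812831878662 0.1100340458668438 press xy -0.00017959400744774141 -0.012393582250950825
level_center 0.83 [0.5085 0.0093 0.0877]
feed_top 0.83 [ 0.5262 -0.1484  0.0716]
seat 0.26 [0.5071 0.0108 0.0904]
tcp press xy -0.0012723072986303662 -0.06450771739165574
a.png
b.png
c.png
d.png
e665.png
```

Emit:
{"op": "carry_out", "data": {
  "increments": [0.8,0.5,0,0,0,0.8,0.5,0,0,0,0.8,0.2,0,0,0,0.8,0.1,0,0,0,0.8,0,0,0,0]
}}

```text
clock: 7.58
eef_pos: [0.5145, -0.0643, 0.0793]
tool_rot: [0.676, 0.737, 0.0, -0.0]
ft_force: [-0.4, -0.0, 0.7]
grip_width: 0.0076
grasp_force: 0.2
```

Emit:
{"op": "carry_out", "data": {
  "increments": [0.8,0.1,0,0,0,0.8,0.1,0,0,0,0.8,0.1,0,0,0,0.8,0.0,0,0,0,0.8,0,0,0,0]
}}

```text
clock: 8.2
eef_pos: [0.5143, -0.0613, 0.0793]
tool_rot: [0.676, 0.737, 0.0, -0.0]
ft_force: [-0.4, -0.6, 0.0]
grip_width: 0.0082
grasp_force: 0.2
```

```bash
python3 look.py; ls pics
```

```text
tcp [ 0.5143 -0.0613  0.0793] 1.6569 t 8.25 q [-0.12  0.39 -0.2   0.98  0.    1.37] F [-0.1 -0.2 -0.7]
level 0.85 12427 509.7145690917969 -2.540851593017578 [26.2 90.2] 4.7018141746521 0.10909340704691885 press xy -0.0002727534283770405 0.002347301199822581
level 0.44 1576 508.53094482421875 10.686887741088867 [13.8 14.4] 6.037548542022705 0.10787934129054498 press xy -0.00025265121859227124 0.02041953126993171
level_center 0.58 [0.5084 0.0265 0.0878]
tcp press xy -0.0007757979068150396 -0.051658790215637226
a.png
b.png
c.png
d.png
e665.png
e825.png
```

Emit:
{"op": "carry_out", "data": {
  "increments": [0.8,0.15,0,0,0,0.8,0.15,0,0,0,0.8,0.1,0,0,0,0.8,0.0,0,0,0,0.8,0,0,0,0]
}}

```text
clock: 9.18
eef_pos: [0.514, -0.0573, 0.0793]
tool_rot: [0.676, 0.737, 0.0, -0.0]
ft_force: [-0.3, -0.5, -0.3]
grip_width: 0.0077
grasp_force: 0.2
```

Emit:
{"op": "carry_out", "data": {
  "increments": [0.8,0.1,0,0,0,0.8,0.1,0,0,0,0.8,0.0,0,0,0,0.8,0.0,0,0,0,0.8,0,0,0,0]
}}

```text
clock: 9.8
eef_pos: [0.5138, -0.0554, 0.0793]
tool_rot: [0.676, 0.737, 0.0, -0.0]
ft_force: [1.0, -1.2, -0.6]
grip_width: 0.0082
grasp_force: 0.2
```

```bash
python3 look.py
```

```text
tcp [ 0.5138 -0.0554  0.0793] 1.6568 t 9.85 q [-0.11  0.39 -0.2   0.98  0.    1.38] F [-0.1  0.4  0.8]
level 0.59 12299 508.9569396972656 3.3312416076660156 [26.1 90.4] 5.582181930541992 0.10873250439531551 press xy -0.0003028494240169464 0.008414798186302396
level 0.29 53614 507.62896728515625 3.8992691040039062 [149.9 105.2] 4.904670238494873 0.06999781606324833 press xy -0.002476241272803645 0.01574981043439086
level_center 0.96 [0.5054 0.0342 0.0864]
tcp press xy -0.0007708826549216212 -0.04566418758274894
```

Emit:
{"op": "carry_out", "data": {
  "increments": [0.8,0.1,0,0,0,0.8,0.1,0,0,0,0.8,0.1,0,0,0,0.8,0.0,0,0,0,0.8,0,0,0,0]
}}

```text
clock: 10.78
eef_pos: [0.5139, -0.054, 0.0794]
tool_rot: [0.676, 0.736, -0.001, 0.001]
ft_force: [0.6, -5.4, -1.1]
grip_width: 0.008
grasp_force: 2.9
```

Emit:
{"op": "carry_out", "data": {
  "increments": [0.8,0.15,0,0,0,0.8,0.15,0,0,0,0.8,0,0,0,0,0.8,0.0,0,0,0,0.8,0,0,0,0]
}}

```text
clock: 11.4
eef_pos: [0.5141, -0.0538, 0.0798]
tool_rot: [0.677, 0.736, -0.003, 0.004]
ft_force: [0.1, -13.8, -0.5]
grip_width: 0.0078
grasp_force: 6.5
```

```bash
python3 look.py
```

```text
tcp [ 0.5141 -0.0538  0.0797] 1.6538 t 11.45 q [-0.1   0.39 -0.21  0.97 -0.01  1.39] F [  1.3 -12.8  -0.6]
level 0.7 12361 509.3029479980469 3.869121551513672 [26.1 92.5] 5.249268531799316 0.10898146496364661 press xy 5.478587425804297e-06 0.00940931086768279
level_center 0.7 [0.5056 0.0329 0.0853]
tcp press xy -0.0003653223257167152 -0.04414299597778693
```

Emit:
{"op": "carry_out", "data": {
  "increments": [0.8,-1.5,0,0,0,0.8,-1.0,0,-3,0,0.8,0,0,-4,0,0.8,2,0,-4,0,4,2.5,0,0,0]
}}

```text
clock: 12.38
eef_pos: [0.5141, -0.0293, 0.1932]
tool_rot: [0.676, 0.736, 0.003, 0.002]
ft_force: [0.1, 0.1, 0.1]
grip_width: 0.0247
grasp_force: 0.0
```

Emit:
{"op": "carry_out", "data": {
  "increments": [4,0,0,0,0,4,0,0,0,0,4,0,0,0,0,4,0,0,0,0,4,0,0,0,0]
}}

```text
clock: 13.0
eef_pos: [0.5115, -0.0299, 0.1891]
tool_rot: [0.676, 0.737, -0.0, -0.0]
ft_force: [-0.2, -0.2, 0.3]
grip_width: 0.0405
grasp_force: 0.0
```

```bash
python3 look.py; ls -t pics|head -1; cp pics/$(ls -t pics|head -1) pics/v1.png
```

```text
tcp [ 0.5116 -0.0298  0.1891] 1.6564 t 13.05 q [-0.06  0.29 -0.04  1.24  0.    1.43] F [-1.3 -0.3  0.1]
level 0.76 3560 506.461181640625 28.268817901611328 [ 25.8 137.3] 5.498199462890625 0.10856134017241509 press xy -0.00015803322942344248 0.012031488781553228
level 0.65 715 263.4559631347656 -245.68267822265625 [54.1 22.1] 85.41446685791016 0.05127461839870548 press xy -0.2658228460544736 -0.20876780287894042
level_center 0.77 [0.508  0.0316 0.0858]
feed_top 0.81 [ 0.5236 -0.1466  0.0709]
seat 0.27 [0.5044 0.0321 0.0635]
roller 0.69 [0.4996 0.0687 0.1396]
tcp press xy -0.0007959163637855382 -0.020004241764952118
e1305.png
```

View pics/v1.png

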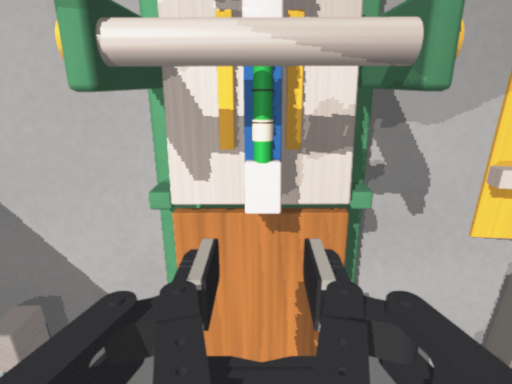

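The level lies in the lane against the stop. The bubble is around (262,130) and the black lines are near rows 90 and 120, so the bubble sits toward the near end, because the bed's stop end is low.

```bash
cat > bub.py <<'E'
from h import *
import sys
c=bot.camera("wrist"); a=np.radians(5);O=np.array([.5106,-.0098]);X=np.array([np.cos(a),np.sin(a)]);Y=np.array([-np.sin(a),np.cos(a)])
P,u,v=cloud(c); m=c["pixels"][v,u].astype(int)
d=P[:,:2]-O; k=(abs(d@X)<.004)&(P[:,2]>.09)&(P[:,2]<.13)
y=d[k]@Y; m=m[k]
for b in np.arange(-.045,.07,.002):
    s=(y>=b)&(y<b+.002)
    if s.sum(): print(round(b+.001,3),s.sum(),m[s].mean(0).astype(int),P[k][s][:,2].mean().round(4))
E
python3 bub.py
```

```text
-0.03 15 [207 214 226] 0.1092
-0.028 29 [241 243 245] 0.1095
-0.026 30 [242 244 246] 0.1095
-0.024 28 [241 243 246] 0.1093
-0.022 30 [241 243 246] 0.1095
-0.02 32 [241 243 246] 0.109
-0.018 29 [242 244 246] 0.1088
-0.016 30 [242 244 246] 0.109
-0.014 30 [243 244 246] 0.1086
-0.012 30 [243 244 246] 0.1085
-0.01 33 [243 244 246] 0.1085
-0.008 28 [243 244 246] 0.1082
-0.006 33 [243 244 246] 0.1081
-0.004 30 [243 244 246] 0.1079
-0.002 32 [243 244 246] 0.1078
0.0 31 [242 244 246] 0.1079
0.002 30 [243 244 246] 0.1077
0.004 30 [243 245 246] 0.1074
0.006 30 [212 236 218] 0.1075
0.008 34 [ 93 198  64] 0.1075
0.01 32 [ 87 197  54] 0.1072
0.012 33 [ 87 197  53] 0.1069
0.014 32 [ 88 197  54] 0.107
0.016 31 [ 87 196  53] 0.1069
0.018 30 [ 88 197  54] 0.1068
0.02 36 [ 93 197  68] 0.1066
0.022 30 [209 233 228] 0.1069
0.024 36 [227 239 242] 0.1073
0.026 38 [229 240 243] 0.1069
0.028 36 [229 239 243] 0.1068
0.03 34 [227 239 242] 0.1068
0.032 39 [219 231 237] 0.1066
0.034 39 [177 193 202] 0.1067
0.036 37 [124 204 119] 0.1056
0.038 36 [ 71 153  45] 0.1057
0.04 36 [ 61 127  40] 0.1053
0.042 36 [ 61 127  40] 0.105
0.044 36 [ 61 127  40] 0.1053
0.046 36 [ 61 127  41] 0.1052
0.048 42 [ 60 126  40] 0.1048
0.05 42 [ 61 127  41] 0.1048
0.052 38 [ 61 127  40] 0.1046
0.054 38 [50 91 39] 0.1052
0.056 39 [ 58 121  39] 0.1043
0.058 39 [ 61 127  40] 0.1043
0.06 52 [ 61 127  40] 0.104
0.062 39 [ 61 127  40] 0.1038
0.064 39 [ 61 127  40] 0.1038
0.066 47 [ 68 147  44] 0.1038
0.068 44 [ 86 191  55] 0.1035
```

Emit:
{"op": "carry_out", "data": {
  "increments": [4,2.5,0,-2.5,0,4,4,0,-2.5,0,4,4,0,0,0,4,4,0,0,0,4,0,0,0,0]
}}

```text
clock: 14.02
eef_pos: [0.4988, 0.1173, 0.2394]
tool_rot: [0.674, 0.738, 0.0, -0.0]
ft_force: [-0.5, 0.3, -0.9]
grip_width: 0.04
grasp_force: 0.0
```

Emit:
{"op": "carry_out", "data": {
  "increments": [4,0,0,0,0,4,0,0,0,0,4,0,0,0,0,4,0,0,0,0,4,0,0,0,0]
}}

```text
clock: 14.65
eef_pos: [0.4992, 0.1146, 0.2393]
tool_rot: [0.676, 0.737, -0.0, -0.0]
ft_force: [0.0, 0.1, -0.3]
grip_width: 0.0397
grasp_force: 0.0
```

```bash
cat > knob.py <<'E'
from h import *
c=bot.camera("wrist"); p,y,o=pose(); print("tcp",p.round(4),round(y,4),"t",o["clock"])
for r in bot.place_of(c,"foot_grip")[:2]: print(r["p"],w(c,r["xyz"]).round(4))
m=c["pixels"].astype(int); red=(m[...,2]>90)&(m[...,1]<.5*m[...,2])&(m[...,0]<.5*m[...,2])
Q,u,v=cloud(c,red);k=(abs(Q[:,0]-.494)<.06)&(abs(Q[:,1]-.187)<.06)&(Q[:,2]>.05);Q=Q[k]
h=np.percentile(Q[:,2],90);T=Q[Q[:,2]>h-.005]
print(len(Q),len(T),"ztop",h,cv2.minAreaRect((T[:,:2]*1000).astype(np.float32)))
cv2.imwrite("pics/k%d.png"%(100*o["clock"]),c["pixels"])
E
python3 knob.py; cp pics/k*.png pics/kk.png
```

```text
tcp [0.4992 0.1147 0.2393] 1.6564 t 14.7
0.81 [0.496  0.1874 0.0967]
1347 1327 ztop 0.11882416719722189 ((491.4898681640625, 186.05035400390625), (13.633121490478516, 59.42078399658203), 64.5823745727539)
```

View pics/kk.png

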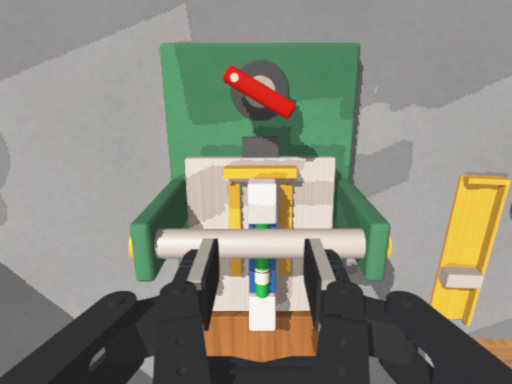

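The red wing runs from (228,72) to (290,112) in the view, its dark hub at (260,92). The level is home against the stop at (262,185).

Run:
```python
from h import *
p,y,o=pose(); rows(p,y,[.4915,.1861,.19],2.698,6,4)
```

```text
4, 1.2, -0.03, 0.82, -0.174
4, 1.18, 0.18, 0.82, -0.174
4, 1.13, 0.38, 0.82, -0.174
4, 1.05, 0.57, 0.82, -0.174
4, 0.94, 0.75, 0.82, -0.174
4, 0.79, 0.9, 0.82, -0.174
```

Emit:
{"op": "carry_out", "data": {
  "increments": [4,1.2,0,0.8,-0.174,4,1.2,0.2,0.8,-0.174,4,1.1,0.4,0.8,-0.174,4,1.05,0.55,0.8,-0.174,4,0.95,0.75,0.8,-0.174]
}}

```text
clock: 15.38
eef_pos: [0.493, 0.1748, 0.199]
tool_rot: [0.3, 0.954, -0.0, 0.0]
ft_force: [-0.6, 0.0, -0.2]
grip_width: 0.0397
grasp_force: 0.0
```

Emit:
{"op": "carry_out", "data": {
  "increments": [4,0.8,0.9,0.8,-0.174,4,0,0,3,0,4,0,0,0,0,4,0,0,0,0,4,0,0,0,0]
}}

```text
clock: 16.0
eef_pos: [0.4926, 0.1866, 0.1626]
tool_rot: [0.219, 0.976, 0.001, 0.001]
ft_force: [-0.3, -0.5, -1.1]
grip_width: 0.04
grasp_force: 0.0
```

Run:
```python
from h import *
p,y,o=pose(); print(p,y,o["clock"]);rows(p,y,[.4915,.1861,.090],2.698,1,4)
```

```text
[0.49263509 0.18655156 0.16263464] 2.7004358606197925 16.0
4, 0.08, -0.09, 7.26, 0.002
```

Emit:
{"op": "carry_out", "data": {
  "increments": [4,0.1,-0.1,3.6,0,4,0,0,3.6,0,4,0,0,0,0,1,0,0,0,0,1,0,0,0,0]
}}

```text
clock: 16.62
eef_pos: [0.4914, 0.1854, 0.0915]
tool_rot: [0.219, 0.976, -0.0, 0.001]
ft_force: [-1.8, -4.4, 4.0]
grip_width: 0.013
grasp_force: 60.0
```

Emit:
{"op": "carry_out", "data": {
  "increments": [1,0,0,0,0,1,0,0,0,0.1,1,0,0,0,0.15,1,0,0,0,0.15,1,0,0,0,0.15]
}}

```text
clock: 17.25
eef_pos: [0.4916, 0.1856, 0.0915]
tool_rot: [0.477, 0.879, 0.001, 0.002]
ft_force: [-1.9, -2.8, 5.9]
grip_width: 0.0128
grasp_force: 60.2
```

Emit:
{"op": "carry_out", "data": {
  "increments": [1,0,0,0,0.15,1,0,0,0,0.15,1,0,0,0,0.15,1,0,0,0,0.08,1,0,0,0,0]
}}

```text
clock: 17.88
eef_pos: [0.492, 0.1857, 0.0915]
tool_rot: [0.69, 0.724, 0.001, 0.002]
ft_force: [-0.7, -4.0, 4.5]
grip_width: 0.0131
grasp_force: 60.1
```

Emit:
{"op": "carry_out", "data": {
  "increments": [1,0,0,0,0,3,0,0,0,0,4,0,0,0,0,4,0,0,-3.5,0,4,0,0,-4,0]
}}

```text
clock: 18.5
eef_pos: [0.4898, 0.186, 0.1644]
tool_rot: [0.689, 0.725, -0.001, -0.001]
ft_force: [0.5, 0.7, 0.2]
grip_width: 0.0395
grasp_force: 0.0
```

Run:
```python
from h import *
p,y,o=pose(); print(p,y,o["clock"]);rows(p,y,[.5115,-.03,.215],1.658,6,4)
```

```text
[0.48975284 0.18598696 0.16440168] 1.6210755396829837 18.5
4, -3.61, 0.18, -0.84, -0.006
4, -3.61, 0.16, -0.84, -0.006
4, -3.62, 0.14, -0.84, -0.006
4, -3.62, 0.11, -0.84, -0.006
4, -3.62, 0.09, -0.84, -0.006
4, -3.62, 0.07, -0.84, -0.006
```

Emit:
{"op": "carry_out", "data": {
  "increments": [4,0,0,-4,0,4,-4.5,0.2,0,-0.006,4,-4.5,0.2,0,-0.006,4,-4.5,0.15,0,-0.006,4,-4.5,0.1,0,-0.006]
}}

```text
clock: 19.12
eef_pos: [0.5078, 0.0056, 0.2045]
tool_rot: [0.68, 0.733, 0.0, 0.0]
ft_force: [0.6, 0.7, 0.3]
grip_width: 0.0399
grasp_force: 0.0
```

Emit:
{"op": "carry_out", "data": {
  "increments": [4,-3.7,0.1,0,-0.012,4,0,0,1,0,4,0,0,0.5,0,4,0,0,0,0,4,0,0,0,0]
}}

```text
clock: 19.75
eef_pos: [0.5113, -0.0292, 0.1894]
tool_rot: [0.675, 0.737, 0.0, -0.0]
ft_force: [0.6, 1.0, -0.2]
grip_width: 0.0405
grasp_force: 0.0
```

```bash
python3 look.py; python3 bub.py | awk '$1>0.004'; cp $(ls -t pics/e*.png|head -1) pics/v2.png
```

```text
tcp [ 0.5114 -0.0293  0.1895] 1.6584 t 19.8 q [-0.06  0.29 -0.04  1.24  0.    1.43] F [ 0.   0.4 -0.3]
level 0.72 707 264.0554504394531 -244.4729766845703 [51.9 21.4] 86.1025390625 0.05121852331008074 press xy -0.26569288406427405 -0.2088204000109155
feed_top 0.96 [ 0.5231 -0.1476  0.0696]
roller 0.69 [0.5    0.0672 0.1349]
tcp press xy -0.0008678684842114153 -0.019526573968178848
0.006 36 [ 87 194  55] 0.1103
0.008 34 [ 86 194  53] 0.1103
0.01 36 [ 85 192  52] 0.1102
0.012 35 [ 86 194  53] 0.1102
0.014 36 [ 85 193  52] 0.1104
0.016 32 [ 85 192  52] 0.1102
0.018 36 [ 86 195  53] 0.1103
0.02 39 [ 85 193  53] 0.1104
0.022 33 [ 86 194  53] 0.1102
0.024 37 [ 85 193  52] 0.1104
0.026 36 [ 86 194  53] 0.1103
0.028 36 [ 85 192  53] 0.1104
0.03 31 [ 78 165  53] 0.1105
0.032 42 [ 72 147  52] 0.1107
0.034 38 [100 198  80] 0.1105
0.036 36 [222 238 240] 0.1114
0.038 36 [229 240 243] 0.1112
0.04 36 [229 240 243] 0.1111
0.042 36 [213 228 234] 0.1111
0.044 37 [162 182 195] 0.1111
0.046 47 [161 181 194] 0.1114
0.048 36 [159 180 191] 0.111
0.05 36 [ 79 136  73] 0.1104
0.052 36 [48 86 38] 0.1111
0.054 48 [ 60 123  40] 0.1106
0.056 36 [ 62 129  41] 0.1107
0.058 36 [ 62 129  41] 0.1104
0.06 48 [ 62 129  41] 0.1106
0.062 36 [ 62 129  41] 0.1104
0.064 36 [ 62 129  41] 0.1105
0.066 47 [ 62 129  41] 0.1105
0.068 36 [ 63 129  45] 0.1107
```

View pics/v2.png

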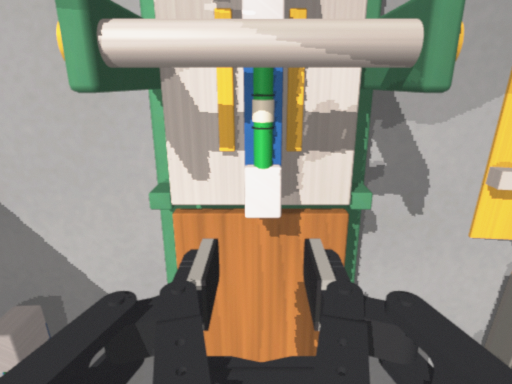

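The bubble now stands between the lines (lines at rows 97 and 125, bubble at 98–122), about 0.6 mm off centre. The level's small shift matches the bed's tilt about its hinge. Next I press.

Emit:
{"op": "carry_out", "data": {
  "increments": [0,0.7,0.1,2.5,0,0,0,0,2.5,0,0,0,0,2,0,0,0,0,0.5,0,0,0,0,0,0]
}}

```text
clock: 20.78
eef_pos: [0.5117, -0.0232, 0.1145]
tool_rot: [0.676, 0.737, -0.0, -0.0]
ft_force: [0.8, -0.4, 1.0]
grip_width: -0.0001
grasp_force: 0.0
```

Emit:
{"op": "carry_out", "data": {
  "increments": [0,0,0,0.1,0,0,0,0,0.1,0,0,0,0,0.1,0,0,0,0,0,0,0,0,0,0,0]
}}

```text
clock: 21.4
eef_pos: [0.5117, -0.0231, 0.1114]
tool_rot: [0.676, 0.737, 0.0, 0.0]
ft_force: [0.3, -0.3, -0.1]
grip_width: 0.0001
grasp_force: 0.0
```

Emit:
{"op": "carry_out", "data": {
  "increments": [0,0,0,0.1,0,0,0,0,0.1,0,0,0,0,0.05,0,0,0,0,0,0,0,0,0,0,0]
}}

```text
clock: 22.02
eef_pos: [0.5118, -0.0232, 0.1101]
tool_rot: [0.676, 0.737, 0.0, 0.0]
ft_force: [-3.4, -0.7, 7.7]
grip_width: 0.0
grasp_force: 4.1
```

Emit:
{"op": "carry_out", "data": {
  "increments": [0,0,0,0.03,0,0,0,0,0,0,0,0,0,0,0,0,0,0,0,0,0,0,0,0,0]
}}

```text
clock: 22.65
eef_pos: [0.5119, -0.0231, 0.1101]
tool_rot: [0.676, 0.737, 0.0, 0.001]
ft_force: [-3.1, -0.2, 10.0]
grip_width: -0.0001
grasp_force: 4.9
```

```bash
python3 - <<'E'
from h import *
f=[]
for i in range(4):
    c=bot.camera("wrist"); f.append(bot.get_obs()["ft_force"])
print(np.round(f,1))
E
python3 bub.py | awk '$1>0.02 && $1<0.06'
```

```text
[[-3.9  0.1 10. ]
 [-3.4 -0.9  8.6]
 [-3.7  0.2 10.4]
 [-2.9 -0.4 10.3]]
0.022 74 [ 85 194  52] 0.1103
0.024 80 [ 87 196  53] 0.1104
0.026 76 [ 86 196  53] 0.1103
0.028 80 [ 86 195  53] 0.1103
0.03 67 [ 80 172  53] 0.1108
0.032 93 [ 69 137  49] 0.1107
0.034 77 [ 92 196  64] 0.1104
0.036 83 [214 236 230] 0.111
0.038 88 [228 239 243] 0.1111
0.04 84 [228 239 243] 0.1111
0.042 94 [209 223 230] 0.1112
0.044 89 [161 180 193] 0.1111
0.046 89 [161 180 194] 0.1112
0.048 88 [161 181 194] 0.1112
0.05 96 [ 84 138  79] 0.1106
0.052 93 [47 79 38] 0.1112
0.054 94 [ 61 127  41] 0.1104
0.056 95 [ 62 129  41] 0.1105
0.058 94 [ 62 129  41] 0.1104
```

The press force reads about 10 N and steady. The bubble is between its lines and the level hasn't moved, so I'm handing in.

```bash
python3 -c "
from workcell import bot
print(bot.job_done())"
```

```text
the job is handed in; nothing more can be done
None
```

The level is home against the stop and the bubble is about 0.6 mm off centre, between its lines; I handed the job in at about 23 s while pressing at about 10 N. The hand-in call gave no verdict.

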